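Shut and clip down the cracker keeper

ROBOT

A 7-joint arm with a two-finger parallel gripper is mounted at the origin on the work surface. World frame = base frame: x ahead of the robot, y to its left, z up, the work surface at z = 0. Lengths are in m, angles in rad, forces in N, time in s.
With the tool pointing down it reaches from about 0.425 to 0.925 m from the base axis. Payload 6.8 kg.
Tool frame: the origin (TCP) lies at the very end of the fingers, on their centre line; the grasp point (between the pads) lies 19 mm behind it; z points along the fingers, y is the line along which they close (so a half turn about z gives the same grasp; the last joint's range is limited). The gripper opens to 85 mm and grips with 20 to 120 N. Pads are 22 mm wide; open, the fingers measure 114 mm over their backs; the gripper's body (76 mm by 85 mm) begins 54 mm behind the grasp point. The pads swing forward as they close: fully open they stand 13 mm farther back than shut.
Start: joints at [-1.332, 0.477, 0.022, 1.555, -0.011, 1.109, -0.083], TCP at [0.229, 0.635, 0.231] pointing down, gripper open.
Joint ranges: [-2.96, 2.96], [-0.34, 2.1], [-1.41, 1.46], [0.24, 2.44], [-1.37, 4.51], [0.17, 1.92], [-2.96, 2.96]. Speed limits (rad/s): [2.39, 2.39, 3.14, 3.14, 3.14, 3.14, 3.14].

INTERFACE

Orientations are given as a unit quaternion [w, x, y, z].
In Python, from station import bot gives the robot as it stands. The module is installed in compiled form; this text tells all that it offers.
- The arm moves only by the shell command python3 -m jog 'ROWS' [OPENING] [FORCE]. ROWS is JSON, a list of rows, each a list of 4 numbers: the shift along the tool's x, y, z in cm, then the turn about the tool's z in rad. In form: [[x, y, z, spin], ...]. A call has 1 to 20 rows; each row is the pose to reach, as a shift and turn from the pose commanded when the call began, along the tool's axes at that moment; what a row does not reach only later rows make up. A row lasts 1/12 s, in which the tool goes at most 41.7 mm and 7.16 degrees, less where a joint would pass 70% of its speed; a pose out of reach is approached as far as the arm can. A call with a gripper value outside its range is refused whole. OPENING is the closure, from -1 (fully open) to 1 (shut), set as the call begins (- or left out, the last holds). The fingers move at their own pace and stop on an object; FORCE is the grip in N (left out, the last holds). Time passes only in rows, so rows that repeat a pose let the fingers close. It gives the time, the measured TCP pose, the force, the opening and the grip force at its end, in the units of the state.
- bot.get_obs(): the state, without advancing time (a new reading comes with each control period).
- bot.read_camera(name): name is "scene" or "side" or "wrist"; returns a dict with "pixels" (480x640x3 uint8, red, green, blue), "depth" (480x640 float32, m along the optical axis (not along the pixel's ray), 0 where there is no reading), "fovy" (degrees; the focal length in pixels is half the picture's height over the tangent of half this angle, whatever the lens; pixels are square), "cx", "cy" (the principal point, pixels), "pose" (4x4, takes a point from camera to world coordinates). Camera axes: x right, y down, z forward; pixel columns grow to the right and rows downward; lengths in m; the calibration is good to about 2 mm. A picture is of the moment at which its call begins.
- bot.hand_in(): hands the job in; it is judged then, once.
The state is a dict: "t": time; "q": joint angles; "joint_vel": joint speeds; "joint_torque": joint torques, N m; "eef_pos": TCP position; "tool_rot": TCP orientation; "contact_force": force on the tool from outside, world axes, zero at the start; "torque": the same for the moment, N m; "gripper_width": opening from 0.0 (shut) to 1.0 (fully open); "grasp_force": force on a finger pad.
Only numpy, scipy, OpenCV 4.12 (cv2) and the standard library are available. Lean on these libraries where they do the work, as an engineer would, in place of code of your own. Each camera call takes 0.05 s, during which the arm holds its last target. There are 200 camera calls.

TASK

Close the cracker keeper on the tasting counter: set its wooden lid squarely into the mouth and let go, then fold the four hinged clips over the lid one by one: the robot's side, the opposite side, then left, then right. Bed each clip flat with a steady push of about 20 N for half a second (they crack beyond 30) before the next. Leave the other things where they are.

Things in the scene. Friction and masses are not known exactly. Their poses are not given: they have to be found in the camera images.
- keeper: The cracker keeper: open steel box 160 (its x) x 120 (its y) x 80 mm high, wall 5 mm, fixed to the counter. Origin: centre of its underside, z up. Mid-side, 8 mm outside each wall and 88 mm above the underside, is the horizontal hinge pin of a steel clip (pins at keeper x = -88, x = +88, y = +68, y = -68 mm). Clips crack and the box dents if pushed with more than about 30 N.
- mouth (a point): Centre of the keeper's mouth (150 x 110 mm inside) at rim height, 80 mm above its underside; axes as the keeper's. A black rubber gasket on the rim, one strip per side, each sprung by itself (about 1.2 N/mm), stands 4 mm above the rim and can be squeezed flush with it.
- lid: Wooden lid, 0.25 kg, loose on the counter, right way up. Origin: centre of its underside. Plug 10 mm deep (lower half 137 x 97, upper 145 x 105 mm: 2.5 mm to spare a side in the mouth), flange 160 (x) x 120 (y) x 6 mm, bar grip 50 (x) x 14 (y) x 30 mm high centred, top at 46 mm. Fits either way round; origin 73.5 mm above the keeper's on the free gasket, 70 fully down.
- clip_front (a joint): Angle (rad) of the clip on the robot's side (-x of the keeper). 0: flat on the lid, lid fully down; 1.57: upright; 2.1: leaning out, its stop. Steel plate 40 mm wide, 4 mm thick, reaching 40 mm from the pin, pin in mid-thickness. Stiff: stays where left, takes 0.12 N m (4 to 5 N at 27 mm from the pin), some newtons more in the last 0.5 rad as the gasket is squeezed; then it stops hard on the lid.
- tip_front (a point): Middle of the free edge of the clip on the robot's side (-x of the keeper), 40 mm from its hinge pin, in mid-thickness. x points from the pin to the edge, y along the pin; z out of the face that is on top when folded.
- clip_back (a joint): Angle (rad) of the clip on its +x side. 0: flat on the lid, lid fully down; 1.57: upright; 2.1: leaning out, its stop. Steel plate 40 mm wide, 4 mm thick, reaching 40 mm from the pin, pin in mid-thickness. Stiff: stays where left, takes 0.12 N m (4 to 5 N at 27 mm from the pin), some newtons more in the last 0.5 rad as the gasket is squeezed; then it stops hard on the lid.
- tip_back (a point): Middle of the free edge of the clip on its +x side, 40 mm from its hinge pin, in mid-thickness. x points from the pin to the edge, y along the pin; z out of the face that is on top when folded.
- clip_left (a joint): Angle (rad) of the clip on its +y side. 0: flat on the lid, lid fully down; 1.57: upright; 2.1: leaning out, its stop. Steel plate 40 mm wide, 4 mm thick, reaching 40 mm from the pin, pin in mid-thickness. Stiff: stays where left, takes 0.12 N m (4 to 5 N at 27 mm from the pin), some newtons more in the last 0.5 rad as the gasket is squeezed; then it stops hard on the lid.
- tip_left (a point): Middle of the free edge of the clip on its +y side, 40 mm from its hinge pin, in mid-thickness. x points from the pin to the edge, y along the pin; z out of the face that is on top when folded.
- clip_right (a joint): Angle (rad) of the clip on its -y side. 0: flat on the lid, lid fully down; 1.57: upright; 2.1: leaning out, its stop. Steel plate 40 mm wide, 4 mm thick, reaching 40 mm from the pin, pin in mid-thickness. Stiff: stays where left, takes 0.12 N m (4 to 5 N at 27 mm from the pin), some newtons more in the last 0.5 rad as the gasket is squeezed; then it stops hard on the lid.
- tip_right (a point): Middle of the free edge of the clip on its -y side, 40 mm from its hinge pin, in mid-thickness. x points from the pin to the edge, y along the pin; z out of the face that is on top when folded.
- bottle_a: Full wine bottle, 74 mm wide, 290 mm tall, on the counter; bystander, leave it where it is. Origin: centre of its underside.
- bottle_b: Full half-size wine bottle, 60 mm wide, 200 mm tall, on the counter; bystander, leave it where it is. Origin: centre of its underside.
- tumbler: White ceramic cup, 68 mm wide, 85 mm tall, on the counter; bystander, leave it where it is. Origin: centre of its underside.
- bowl: Terracotta bowl, 110 mm wide, 45 mm tall, on the counter; bystander, leave it where it is. Origin: centre of its underside.
- knife: Cheese spreader with wooden handle, 200 mm long, lying flat, on the counter; bystander, leave it where it is. Origin: on its underside, at mid-length.
- jar: Glass jar with steel cap, 68 mm wide, 80 mm tall, on the counter; bystander, leave it where it is. Origin: centre of its underside.
- coaster: Cork coaster, 96 mm wide, 10 mm thick, on the counter; bystander, leave it where it is. Origin: centre of its underside.
There are look-alikes about, which are no part of the job. What is meant by the lid is not red, and is the smaller of those in its own colour.

How it is judged:
On the way, in this order (a step that is already met when the one before it is completed fails the run):
1. the lid sits squarely in the keeper's mouth, let go (x of lid in the frame of keeper between -0.005 and 0.005 m and y of lid in the frame of keeper between -0.005 and 0.005 m and angle between the x axis of lid and the x axis of keeper, either way round below 0.06 rad and z of lid in the frame of keeper below 0.0765 m and angle between lid's own z axis and vertical below 0.06 rad and contact force between the fingers and lid below 0.1 N and value of joint each of clip_front, clip_back, clip_left, clip_right above 0.8 rad), for 0.2 s.
2. the front clip is flat and held down with a push of over 12 N, the later ones still up (value of joint clip_front below 0.06 rad and contact force between the fingers and keeper above 12 N and horizontal distance between the grasp point and tip_front below 0.045 m and value of joint each of clip_back, clip_left, clip_right above 0.8 rad), for 0.25 s.
3. the back clip is flat and held down with a push of over 12 N, the later ones still up (value of joint clip_back below 0.06 rad and contact force between the fingers and keeper above 12 N and horizontal distance between the grasp point and tip_back below 0.045 m and value of joint each of clip_left, clip_right above 0.8 rad), for 0.25 s.
4. the left clip is flat and held down with a push of over 12 N, the later ones still up (value of joint clip_left below 0.06 rad and contact force between the fingers and keeper above 12 N and horizontal distance between the grasp point and tip_left below 0.045 m and value of joint clip_right above 0.8 rad), for 0.25 s.
5. the right clip is flat and held down with a push of over 12 N, the later ones still up (value of joint clip_right below 0.06 rad and contact force between the fingers and keeper above 12 N and horizontal distance between the grasp point and tip_right below 0.045 m), for 0.25 s.
At the end, for the whole second after the job is handed in: Lid in the mouth within 5 mm and 0.06 rad, level within 0.03 rad, its origin less than 71.8 mm above the keeper's (gasket within 1.8 mm of flush); all four clips below 0.06 rad (free edge within 2.4 mm of flat); all at rest (x of lid in the frame of keeper between -0.005 and 0.005 m and y of lid in the frame of keeper between -0.005 and 0.005 m and angle between the x axis of lid and the x axis of keeper, either way round below 0.06 rad and z of lid in the frame of keeper below 0.0718 m and angle between lid's own z axis and vertical below 0.03 rad and value of joint each of clip_front, clip_back, clip_left, clip_right below 0.06 rad and linear speed of lid below 0.02 m/s); the robot touches nothing.
It fails at once if the keeper or one of its clips is pushed with more than 35 N (contact force between any of the arm, the fingers and keeper above 35 N).
It fails at once if a bystander is shifted by more than 25 mm (distance of any of bottle_a, bottle_b, tumbler, bowl, knife, jar, coaster from where it was at the start of the episode above 0.025 m).
It also fails if it takes over 70 s, if anything falls off the work surface, if the arm or the gripper's body presses on something with over 40 N, if the wrist force passes 120 N, or if a joint passes its speed limit or range.

## Working session

There is one attempt and no reset: what is moved stays moved. The work goes in short steps, Python scripts to look and compute and a shell command to move; the robot and the scene stay as the last step left them, time stands still between calls to the robot, and variables do not carry over. Pictures are saved under pics/ and viewed, at most 10 in all, crops included, and the job is handed in when it is done.

```bash
mkdir -p pics; ls
cat > h.py <<'E'
import numpy as np, cv2
from station import bot
def cam(n):
    c=bot.read_camera(n); np.savez(''+n+'.npz',**c); return c
def load(n): return np.load(''+n+'.npz')
def cloud(c):
    d=c['depth']; f=240/np.tan(np.radians(float(c['fovy']))/2)
    v,u=np.mgrid[0:480,0:640]
    P=np.stack([(u-c['cx'])/f*d,(v-c['cy'])/f*d,d],-1)
    T=c['pose']; W=P@T[:3,:3].T+T[:3,3]; W[d==0]=np.nan; return W
E
python3 - <<'E'
from h import *
a=cam('scene');b=cam('side')
for n,c in(('scene',a),('side',b)):
    cv2.imwrite(f'pics/{n}0.png',c['pixels'][:,:,::-1]); print(n,c['fovy'],c['pose'].round(3).tolist())
o=bot.get_obs();print(o)
E
```

```text
pics
scene 43.58716142332172 [[-0.581, 0.608, -0.541, 1.332], [0.814, 0.448, -0.371, 0.531], [0.017, -0.655, -0.755, 1.176], [0.0, 0.0, 0.0, 1.0]]
side 48.26956224915191 [[0.966, -0.14, 0.218, 0.292], [-0.259, -0.556, 0.79, -0.878], [0.011, -0.819, -0.573, 0.737], [0.0, 0.0, 0.0, 1.0]]
{'t': 0.1, 'q': array([-1.33210616,  0.47772554,  0.02234468,  1.5563735 , -0.01149308,
        1.10931883, -0.08309813]), 'joint_vel': array([ 7.20701862e-05, -2.01811014e-03,  2.44275250e-04, -1.26465202e-03,
        1.41179264e-03,  5.04691481e-04, -1.19712592e-03]), 'joint_torque': array([ 4.04861552e-03, -5.97750092e+01,  1.61323719e+00, -2.81953758e+01,
        1.27860974e-02,  4.98802387e-03, -1.07003558e-06]), 'eef_pos': array([0.22924684, 0.63429087, 0.23040873]), 'tool_rot': array([-8.12698988e-05,  1.72516133e-01,  9.85006327e-01, -8.44577617e-04]), 'contact_force': array([1.22379035, 0.32702865, 0.32614112]), 'torque': array([ 0.01153994, -0.04407757, -0.00878647]), 'grasp_force': 0.0, 'gripper_width': 0.9995809154363325}
```

View pics/scene0.png

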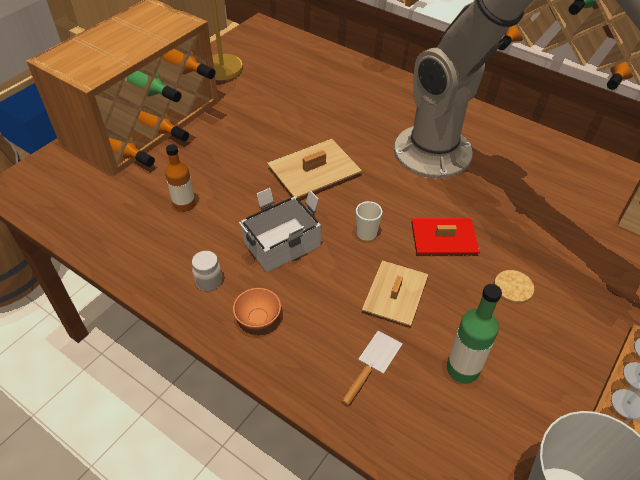

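View pics/side0.png

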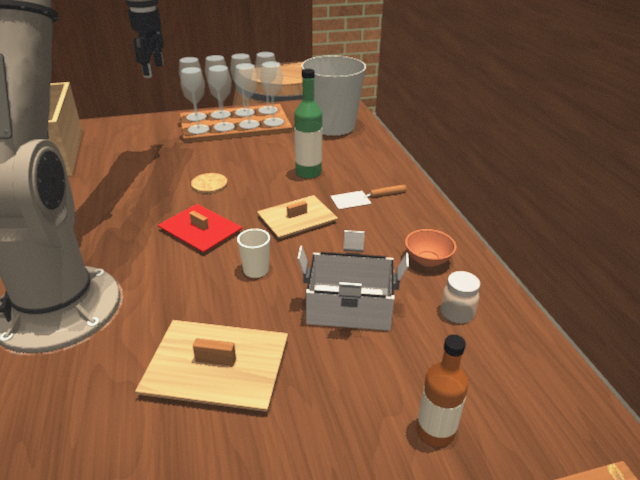

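The scene image shows three lids: natural wood at (315,166), natural wood at (396,292) and red at (445,236). The keeper is at (281,233) with its clips up. The lid meant is wooden and the smaller of the two, so it looks like the one at (396,292). I'll measure both and confirm it in a crop.

```bash
cat > m.py <<'E'
from h import *
def rect(p): 
    r=cv2.minAreaRect((p[:,:2]*1000).astype(np.float32)); return [np.round(x,1) for x in r]
c=load('scene'); W=cloud(c); s=load('side'); V=cloud(s)
hs=cv2.cvtColor(c['pixels'],cv2.COLOR_RGB2HSV)
for n,(u,v) in dict(big=(290,172),small=(380,295),red=(430,240)).items():
    print(n,W[v,u].round(3))
    P=W.reshape(-1,3); p0=W[v,u]
    m=(np.linalg.norm(P[:,:2]-p0[:2],axis=1)<.25)&(abs(P[:,2]-p0[2])<.004)
    img=np.zeros((480,640),np.uint8); img[m.reshape(480,640)]=1
    k,l=cv2.connectedComponents(img,connectivity=4); q=W[l==l[v,u]]; print(' flange',len(q),rect(q),q[:,2].mean().round(4))
    g=P[(np.linalg.norm(P[:,:2]-q[:,:2].mean(0),axis=1)<.05)&(P[:,2]>p0[2]+.027)&(P[:,2]<p0[2]+.04)]
    print(' grip',len(g),rect(g),g[:,2].max().round(4))
# keeper
A=np.r_[W.reshape(-1,3),V.reshape(-1,3)]
k0=np.nanmean(W[225:245,270:295].reshape(-1,3),0);print('keeper about',k0)
near=A[np.linalg.norm(A[:,:2]-k0[:2],axis=1)<.15]
for a,b in((.07,.088),(.078,.087),(.09,.13),(.115,.14)):
    q=near[(near[:,2]>a)&(near[:,2]<b)]; print(a,b,len(q),rect(q))
for n,(u,v) in dict(bottle_a=(468,360),bottle_b=(180,195),tumbler=(368,225),bowl=(258,310),jar=(207,275),knife=(370,370),coaster=(515,286)).items(): print(n,W[v,u].round(3))
cv2.imwrite('pics/crop1.png',np.hstack([cv2.resize(c['pixels'][245:340,345:445],(400,380),interpolation=2),cv2.resize(c['pixels'][180:275,230:330],(400,380),interpolation=2)])[:,:,::-1])
E
python3 m.py
```

```text
big [ 0.348 -0.268  0.026]
 flange 1390 [array([ 287.8, -229.3]), array([168.1, 219.1]), np.float64(66.2)] 0.0244
 grip 133 [array([ 286.1, -231.5]), array([27.5, 71. ]), np.float64(66.2)] 0.0656
small [0.555 0.162 0.016]
 flange 2300 [array([524.1, 186.2]), array([165.5, 120.6]), np.float64(14.7)] 0.0165
 grip 90 [array([524.6, 186.6]), array([48.6, 13.6]), np.float64(14.6)] 0.0518
red [0.331 0.174 0.017]
 flange 1713 [array([292. , 195.7]), array([127.1, 161. ]), np.float64(36.4)] 0.0168
 grip 86 [array([292. , 195.5]), array([17.9, 48.8]), np.float64(36.4)] 0.0522
keeper about [ 0.55129488 -0.13776819  0.03053095]
0.07 0.088 2536 [array([ 556.8, -136. ]), array([150.7, 183.6]), np.float64(67.2)]
0.078 0.087 1477 [array([ 557.4, -137. ]), array([149.3, 181.4]), np.float64(67.2)]
0.09 0.13 1665 [array([ 557.6, -136.3]), array([154. , 185.2]), np.float64(33.4)]
0.115 0.14 671 [array([ 557.6, -136.3]), array([154. , 185.2]), np.float64(33.4)]
bottle_a [0.642 0.421 0.097]
bottle_b [ 0.622 -0.42   0.062]
tumbler [0.421 0.038 0.066]
bowl [ 0.755 -0.049  0.006]
jar [ 0.776 -0.183  0.059]
knife [0.737 0.251 0.014]
coaster [0.335 0.413 0.013]
```

View pics/crop1.png

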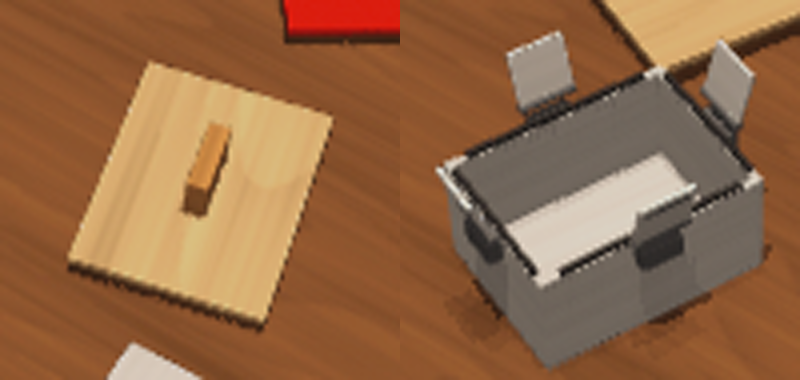

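The crop confirms it. The lid at (396,292) measures 160 x 120 mm, while the other wooden one is about 220 x 168. Next I'll fit the keeper's rim and clips.

```bash
cat > k.py <<'E'
from h import *
from scipy.optimize import minimize
for name in('scene','side'):
    W=cloud(load(name)).reshape(-1,3); c0=np.array([.557,-.137]); 
    near=W[np.linalg.norm(W[:,:2]-c0,axis=1)<.16]
    q=near[(near[:,2]>.077)&(near[:,2]<.089)][:,:2]
    def fr(p,q): 
        a=p[2];d=q-p[:2];return np.c_[d[:,0]*np.cos(a)+d[:,1]*np.sin(a),-d[:,0]*np.sin(a)+d[:,1]*np.cos(a)]
    def cost(p):
        k=fr(p,q); x,y=abs(k[:,0]),abs(k[:,1])
        # distance to the rim band, centreline 77.5 x 57.5, half-width 2.5
        d=np.maximum(x-77.5e-3,y-57.5e-3); out=np.maximum(abs(d)-2.5e-3,0)
        return np.minimum(out,.004).sum()
    r=min((minimize(cost,[.557+dx,-.137+dy,np.radians(-22.8)+da],method='Nelder-Mead',options=dict(xatol=1e-5,fatol=1e-7)) for dx in(-.004,0,.004) for dy in(-.004,0,.004) for da in(-.04,0,.04)),key=lambda r:r.fun)
    p=r.x; print(name,len(q),p[:2].round(4),np.degrees(p[2]).round(2),r.fun/len(q))
    k=np.c_[fr(p,near[:,:2]),near[:,2]]
    for n,u,v,s in(('front',0,1,-1),('back',0,1,1),('left',1,0,1),('right',1,0,-1)):
        L=(88,68)[u]/1e3
        m=(k[:,2]>.098)&(k[:,2]<.14)&(abs(k[:,v])<.03)&(abs(s*k[:,u]-L)<.045)
        if m.sum()>10:
            o=s*k[m,u]-L; h=k[m,2]-.088; print(' ',n,m.sum(),'angle',np.median(np.arctan2(h,-o)).round(2),'top',h.max().round(3),'lat',k[m,v].min().round(3),k[m,v].max().round(3),'out',o.min().round(3),o.max().round(3))
E
python3 k.py
```

```text
scene 643 [ 0.5581 -0.1346] -20.55 0.0008752309311438183
  front 131 angle 1.82 top 0.043 lat -0.024 0.022 out -0.001 0.014
  back 38 angle 1.88 top 0.044 lat -0.021 0.021 out 0.003 0.015
  left 107 angle 1.79 top 0.042 lat -0.021 0.02 out 0.0 0.011
  right 171 angle 1.88 top 0.041 lat -0.021 0.02 out -0.003 0.017
side 1125 [ 0.5569 -0.1353] -20.34 0.0006817602309454234
  front 145 angle 1.76 top 0.045 lat -0.021 0.02 out -0.0 0.012
  back 154 angle 1.83 top 0.042 lat -0.021 0.021 out 0.0 0.015
  left 323 angle 1.77 top 0.043 lat -0.02 0.02 out -0.002 0.014
  right 250 angle 1.87 top 0.043 lat -0.02 0.02 out 0.001 0.015
```

```bash
cat >> h.py <<'E'
from scipy.spatial.transform import Rotation as R
def go(p,yaw_y=None):
    "tool-axis shift (cm) and spin to bring TCP to world p, tool y at world angle yaw_y (deg, mod 180)"
    o=bot.get_obs(); q=o['tool_rot']; M=R.from_quat([*q[1:],q[0]]).as_matrix()
    s=M.T@(np.array(p)-o['eef_pos'])*100
    w=0
    if yaw_y is not None:
        a=np.degrees(np.arctan2(M[1,1],M[0,1])); w=-((yaw_y-a+90)%180-90)*np.pi/180
    print('TCP',o['eef_pos'].round(4),'shift',s.round(2),'spin',round(w,3),'t',round(o['t'],2),'q7',o['q'][6].round(2),'tilt',M[:2,2].round(4))
K=np.array([.5575,-.135]); KY=np.radians(-20.45)
def kw(x,y,z): c,s=np.cos(KY),np.sin(KY); return [K[0]+c*x-s*y,K[1]+s*x+c*y,z]
E
python3 -c "
from h import *
go([.5243,.1864,.15],104.65); go([.5243,.1864,.02],104.65)"
```

```text
TCP [0.2292 0.6343 0.2304] shift [-42.97 -32.08   8.1 ] spin -0.602 t 0.1 q7 -0.08 tilt [-0.0005 -0.0016]
TCP [0.2292 0.6343 0.2304] shift [-42.97 -32.06  21.1 ] spin -0.602 t 0.1 q7 -0.08 tilt [-0.0005 -0.0016]
```

```bash
python3 -m jog '[[-20,-15,4,-0.3],[-20,-15,4,-0.3],[-20,-15,4,-0.3],[-20,-15,4,-0.3],[-20,-15,4,-0.3],[-20,-15,4,-0.3],[-43,-32.1,8,-0.602],[-43,-32.1,8,-0.602],[-43,-32.1,8,-0.602],[-43,-32.1,8,-0.602],[-43,-32.1,8,-0.602],[-43,-32.1,8,-0.602],[-43,-32.1,8,-0.602],[-43,-32.1,8,-0.602],[-43,-32.1,8,-0.602],[-43,-32.1,8,-0.602],[-43,-32.1,8,-0.602]]' -1
python3 - <<'E'
from h import *
c=cam('wrist'); W=cloud(c); P=W.reshape(-1,3)
from m import rect
q=P[(abs(P[:,2]-.016)<.005)&(np.linalg.norm(P[:,:2]-[.524,.186],axis=1)<.11)]; print(len(q),rect(q))
g=P[(abs(P[:,2]-.046)<.006)&(np.linalg.norm(P[:,:2]-[.524,.186],axis=1)<.04)]; print(len(g),rect(g),np.median(g[:,2]))
cv2.imwrite('pics/w1.png',c['pixels'][:,:,::-1])
go([.5243,.1864,.02],104.65)
E
```

```text
t: 1.52
eef_pos: [0.5238, 0.1887, 0.1513]
tool_rot: [-0.0, -0.128, 0.992, 0.0]
contact_force: [-0.0, -0.0, 0.8]
gripper_width: 1.0
grasp_force: 0.0
big [ 0.348 -0.268  0.026]
 flange 1390 [array([ 287.8, -229.3]), array([168.1, 219.1]), np.float64(66.2)] 0.0244
 grip 133 [array([ 286.1, -231.5]), array([27.5, 71. ]), np.float64(66.2)] 0.0656
small [0.555 0.162 0.016]
 flange 2300 [array([524.1, 186.2]), array([165.5, 120.6]), np.float64(14.7)] 0.0165
 grip 90 [array([524.6, 186.6]), array([48.6, 13.6]), np.float64(14.6)] 0.0518
red [0.331 0.174 0.017]
 flange 1713 [array([292. , 195.7]), array([127.1, 161. ]), np.float64(36.4)] 0.0168
 grip 86 [array([292. , 195.5]), array([17.9, 48.8]), np.float64(36.4)] 0.0522
keeper about [ 0.55129488 -0.13776819  0.03053095]
0.07 0.088 2536 [array([ 556.8, -136. ]), array([150.7, 183.6]), np.float64(67.2)]
0.078 0.087 1477 [array([ 557.4, -137. ]), array([149.3, 181.4]), np.float64(67.2)]
0.09 0.13 1665 [array([ 557.6, -136.3]), array([154. , 185.2]), np.float64(33.4)]
0.115 0.14 671 [array([ 557.6, -136.3]), array([154. , 185.2]), np.float64(33.4)]
bottle_a [0.642 0.421 0.097]
bottle_b [ 0.622 -0.42   0.062]
tumbler [0.421 0.038 0.066]
bowl [ 0.755 -0.049  0.006]
jar [ 0.776 -0.183  0.059]
knife [0.737 0.251 0.014]
coaster [0.335 0.413 0.013]
36671 [array([523.8, 184.4]), array([160.2, 120.4]), np.float64(14.7)]
1683 [array([523.2, 184.3]), array([49.6, 13.7]), np.float64(14.2)] 0.04545564854615877
TCP [0.5238 0.1889 0.1514] shift [ 1.000e-02 -2.700e-01  1.313e+01] spin 0.003 t 1.57 q7 1.4 tilt [-0.0004  0.0009]
```

The wrist view gives a flange of 160.2 x 120.4 and a bar of 49.6 x 13.7, both as specified. I'll descend and grip.

```bash
python3 -m jog '[[0.1,-0.43,4,0],[0.1,-0.43,8,0],[0.1,-0.43,10,0],[0.1,-0.43,12,0],[0.1,-0.43,13,0],[0.1,-0.43,13.05,0],[0.1,-0.43,13.05,0],[0.1,-0.43,13.05,0]]' -1
python3 -c "
from h import *
go([.5238,.1845,.02],104.65)"
```

```text
t: 2.23
eef_pos: [0.5256, 0.1833, 0.0221]
tool_rot: [0.001, -0.128, 0.992, 0.0]
contact_force: [0.4, -0.2, 0.2]
gripper_width: 0.998
grasp_force: 0.0
TCP [0.5256 0.1833 0.0221] shift [0.14 0.16 0.2 ] spin 0.0 t 2.23 q7 1.42 tilt [0.0018 0.0011]
```

```bash
python3 -m jog '[[0,0,0,0],[0,0,0,0],[0,0,0,0],[0,0,0,0],[0,0,0,0],[0,0,0,0],[0,0,0,0],[0,0,0,0],[0,0,0,0],[0,0,0,0]]' 1 50
```

```text
t: 3.07
eef_pos: [0.5251, 0.1826, 0.0212]
tool_rot: [0.0, -0.127, 0.992, 0.0]
contact_force: [-0.5, 0.9, 6.3]
gripper_width: 0.159
grasp_force: 50.2
```

```bash
python3 -m jog '[[0,0,-2,0],[0,0,-5,0],[0,0,-9,0],[0,0,-13,0],[0,0,-17,0],[0,0,-20,0],[0,0,-20,0],[0,0,-20,0]]'
python3 -c "
from h import *
go(kw(0,0,.22),69.55)"
```

```text
t: 3.73
eef_pos: [0.5254, 0.1825, 0.222]
tool_rot: [0.001, -0.127, 0.992, 0.0]
contact_force: [-0.4, 0.1, -3.7]
gripper_width: 0.159
grasp_force: 49.4
TCP [0.5254 0.1825 0.222 ] shift [  4.91 -31.53   0.17] spin 0.612 t 3.73 q7 1.4 tilt [0.0026 0.0012]
```

```bash
python3 -m jog '[[0.5,-3,0,0.06],[1,-6,0,0.12],[1.6,-10,0,0.2],[2.2,-14,0,0.28],[2.8,-18,0,0.36],[3.5,-22,0,0.44],[4.1,-26,0,0.52],[4.6,-29,0,0.58],[4.9,-31.5,0,0.612],[4.9,-31.5,0,0.612],[4.9,-31.5,0,0.612],[4.9,-31.5,0,0.612],[4.9,-31.5,0,0.612],[4.9,-31.5,0,0.612]]'
cat > r.py <<'E'
from h import *
def lidfit(name,ztop,c0,rad=.12):
    W=cloud(cam(name)); P=W.reshape(-1,3)
    q=P[(abs(P[:,2]-ztop)<.006)&(np.linalg.norm(P[:,:2]-c0,axis=1)<rad)]
    r=cv2.minAreaRect((q[:,:2]*1000).astype(np.float32)); return len(q),np.round(r[0],1),np.round(r[1],1),round(r[2],2),np.median(q[:,2]).round(4)
E
python3 - <<'E'
from r import *
go(kw(0,0,.22),69.55); e=bot.get_obs()['eef_pos']
for n in('scene','side','wrist'): print(n,lidfit(n,e[2]-.02+.0157,e[:2]))
E
cat > /dev/null; python3 -c "
from h import *
c=load('side'); cv2.imwrite('pics/side1.png',cv2.resize(c['pixels'][90:350,220:480],(600,600))[:,:,::-1])"
```

```text
t: 4.9
eef_pos: [0.5567, -0.1331, 0.22]
tool_rot: [-0.001, 0.176, 0.984, 0.0]
contact_force: [0.5, -0.0, -1.8]
gripper_width: 0.155
grasp_force: 49.3
TCP [ 0.5567 -0.1331  0.22  ] shift [-0.14 -0.15  0.  ] spin 0.003 t 4.9 q7 1.46 tilt [-0.0013  0.0007]
scene (2061, array([ 555.9, -132.7]), array([126.7, 164.6]), 70.23, np.float64(0.2154))
side (3126, array([ 556. , -131.7]), array([125.4, 160. ]), 69.7, np.float64(0.2174))
wrist (77023, array([ 556.2, -135. ]), array([120.4, 159.6]), 69.54, np.float64(0.215))
```

View pics/side1.png

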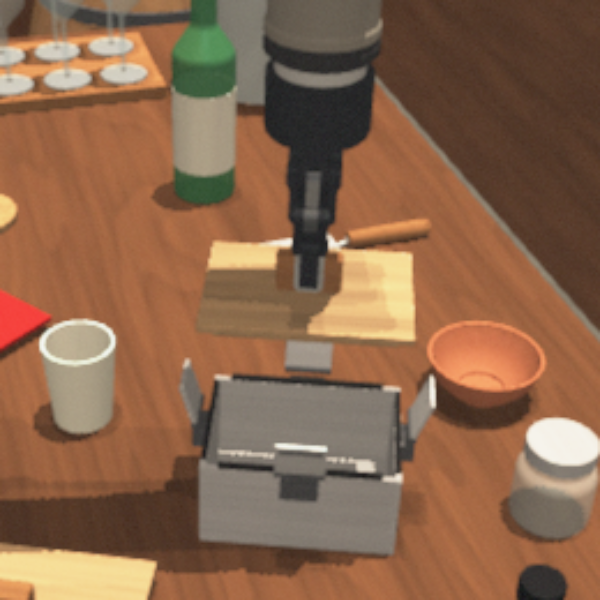

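The side crop shows the lid held level above the keeper, with the clips clear of it. I'll refine the relative offset in each fixed camera from edge extents.

Run:
```python
from h import *
e=bot.get_obs()['eef_pos']; a=KY
def kf(P,o): d=P[:,:2]-o; return np.c_[d[:,0]*np.cos(a)+d[:,1]*np.sin(a),-d[:,0]*np.sin(a)+d[:,1]*np.cos(a)]*1000
def ext(v,f=.4): 
    lo,hi=np.percentile(v,[f,100-f]); return round((lo+hi)/2,1),round(hi-lo,1)
for n in('scene','side','wrist'):
    P=cloud(load(n)).reshape(-1,3)
    q=P[(abs(P[:,2]-e[2]+.0045)<.004)&(np.linalg.norm(P[:,:2]-e[:2],axis=1)<.12)]
    k=kf(q,K); print(n,'lid x',ext(k[:,0]),'y',ext(k[:,1]))
    q=P[(abs(P[:,2]-.081)<.005)&(np.linalg.norm(P[:,:2]-K,axis=1)<.12)]
    k=kf(q,K)
    if len(k)>50:
        m=(abs(k[:,1])>25)&(abs(k[:,1])<61)&(abs(k[:,0])<85); mm=(abs(k[:,0])>25)&(abs(k[:,1])<65)&(abs(k[:,0])<81)
        print('  rim',len(k),'x',ext(k[m,0],1),'y',ext(k[mm,1],1))
```

```text
scene lid x (np.float64(-2.2), np.float64(160.2)) y (np.float64(2.9), np.float64(121.3))
  rim 468 x (np.float64(-0.0), np.float64(160.7)) y (np.float64(-0.1), np.float64(123.9))
side lid x (np.float64(-2.7), np.float64(158.4)) y (np.float64(2.1), np.float64(121.6))
  rim 985 x (np.float64(0.1), np.float64(158.0)) y (np.float64(0.5), np.float64(122.8))
wrist lid x (np.float64(-7.3), np.float64(146.8)) y (np.float64(-0.4), np.float64(118.4))Traceback (most recent call last):
  File "<stdin>", line 14, in <module>
  File "<stdin>", line 5, in ext
    return _quantile_unchecked(
        a, q, axis, out, overwrite_input, method, keepdims, weights)
    return _ureduce(a,
                    func=_quantile_ureduce_func,
    ...<5 lines>...
                    overwrite_input=overwrite_input,
                    method=method)
    r = func(a, **kwargs)
    result = _quantile(arr,
                       quantiles=q,
    ...<2 lines>...
                       out=out,
                       weights=wgt)
    slices_having_nans = np.isnan(arr[-1, ...])
                                  ~~~^^^^^^^^^
IndexError: index -1 is out of bounds for axis 0 with size 0
```

```bash
python3 -m jog '[[-0.25,-0.23,3,0],[-0.25,-0.23,6,0],[-0.25,-0.23,8,0],[-0.25,-0.23,9.5,0],[-0.25,-0.23,10.4,0],[-0.25,-0.23,10.4,0],[-0.25,-0.23,10.4,0],[-0.25,-0.23,10.4,0]]'
python3 - <<'E'
from h import *
e=bot.get_obs()['eef_pos']; a=KY;go([*e[:2],.0945],69.55)
def kf(P,o): d=P[:,:2]-o; return np.c_[d[:,0]*np.cos(a)+d[:,1]*np.sin(a),-d[:,0]*np.sin(a)+d[:,1]*np.cos(a)]*1000
def ext(v,f=.4): 
    lo,hi=np.percentile(v,[f,100-f]); return round((lo+hi)/2,1),round(hi-lo,1)
for n in('scene','side'):
    P=cloud(cam(n)).reshape(-1,3)
    q=P[(abs(P[:,2]-e[2]+.0045)<.004)&(np.linalg.norm(P[:,:2]-e[:2],axis=1)<.12)]
    k=kf(q,K); k=k[(abs(k[:,0])<84)&(abs(k[:,1])<64)];m=abs(k[:,1])>23; mm=abs(k[:,0])>23; print(n,'lid x',ext(k[m,0]),'y',ext(k[mm,1]))
E
```

```text
t: 5.72
eef_pos: [0.5594, -0.138, 0.118]
tool_rot: [0.001, 0.177, 0.984, 0.0]
contact_force: [-0.5, -0.0, -1.4]
gripper_width: 0.157
grasp_force: 49.3
TCP [ 0.5594 -0.138   0.118 ] shift [ 0.   -0.    2.35] spin 0.0 t 5.72 q7 1.51 tilt [ 0.002  -0.0002]
scene lid x (np.float64(1.9), np.float64(160.1)) y (np.float64(-1.0), np.float64(121.6))
side lid x (np.float64(1.2), np.float64(157.7)) y (np.float64(-1.0), np.float64(121.6))
```

```bash
python3 -m jog '[[0.15,0.11,0.4,0],[0.15,0.11,0.8,0],[0.15,0.11,0.8,0],[0.15,0.11,0.8,0],[0.15,0.11,0.8,0],[0.15,0.11,0.8,0]]'
cat > e.py <<'E'
from h import *
e=bot.get_obs()['eef_pos']; a=KY;go([*e[:2],.0945],69.55)
def kf(P,o): d=P[:,:2]-o; return np.c_[d[:,0]*np.cos(a)+d[:,1]*np.sin(a),-d[:,0]*np.sin(a)+d[:,1]*np.cos(a)]*1000
def ext(v,f=.4): 
    lo,hi=np.percentile(v,[f,100-f]); return round((lo+hi)/2,1),round(hi-lo,1)
print('TCP in keeper',kf(e[None],K).round(1))
for n in('scene','side'):
    P=cloud(cam(n)).reshape(-1,3)
    q=P[(abs(P[:,2]-e[2]+.0045)<.004)&(np.linalg.norm(P[:,:2]-e[:2],axis=1)<.12)]
    k=kf(q,K); k=k[(abs(k[:,0])<84)&(abs(k[:,1])<64)];m=abs(k[:,1])>23; mm=abs(k[:,0])>23; print(n,'lid x',ext(k[m,0]),'y',ext(k[mm,1]))
E
python3 e.py
```

```text
t: 6.32
eef_pos: [0.5575, -0.1363, 0.1088]
tool_rot: [0.0, 0.178, 0.984, -0.0]
contact_force: [-0.2, 1.0, -2.3]
gripper_width: 0.155
grasp_force: 49.3
TCP [ 0.5575 -0.1363  0.1088] shift [0.   0.   1.43] spin 0.0 t 6.32 q7 1.51 tilt [ 0.0001 -0.    ]
TCP in keeper [[ 0.5 -1.3]]
scene lid x (np.float64(-0.6), np.float64(160.1)) y (np.float64(-0.4), np.float64(121.7))
side lid x (np.float64(-0.8), np.float64(159.0)) y (np.float64(0.2), np.float64(122.0))
```

```bash
python3 -m jog '[[-0.06,0.03,0.2,0],[-0.06,0.03,0.4,0],[-0.06,0.03,0.6,0],[-0.06,0.03,0.8,0],[-0.06,0.03,1.0,0],[-0.06,0.03,1.2,0],[-0.06,0.03,1.3,0],[-0.06,0.03,1.4,0],[-0.06,0.03,1.4,0],[-0.06,0.03,1.4,0]]'; python3 e.py
```

```text
t: 7.25
eef_pos: [0.5581, -0.1362, 0.0949]
tool_rot: [0.0, 0.177, 0.984, 0.0]
contact_force: [-0.4, -0.2, -0.3]
gripper_width: 0.15
grasp_force: 49.6
TCP [ 0.5581 -0.1362  0.0949] shift [ 0.   -0.    0.04] spin 0.0 t 7.25 q7 1.52 tilt [0.0001 0.0001]
TCP in keeper [[ 1.  -0.9]]
scene lid x (np.float64(0.1), np.float64(160.3)) y (np.float64(-0.4), np.float64(121.9))
side lid x (np.float64(-0.4), np.float64(158.0)) y (np.float64(0.5), np.float64(121.9))
```

```bash
python3 -m jog '[[0,0,0,0],[0,0,0,0],[0,0,0,0],[0,0,0,0],[0,0,-0.5,0],[0,0,-2,0],[0,0,-5,0],[0,0,-8,0],[0,0,-10,0],[0,0,-10,0],[0,0,-10,0]]' 0.2
python3 - <<'E'
from h import *
import re
exec(open('e.py').read().split("print(")[0].replace('go(','(lambda *z:0)('))
for n in('scene','side','wrist'):
    P=cloud(cam(n)).reshape(-1,3)
    q=P[(abs(P[:,2]-.089)<.005)]
    k=kf(q,K); i=(abs(k[:,0])<84)&(abs(k[:,1])<64); k=k[i];z=q[i,2];m=abs(k[:,1])>23; mm=abs(k[:,0])>23; print(n,'lid x',ext(k[m,0]),'y',ext(k[mm,1]))
    j=(abs(k[:,0])<70)&(abs(k[:,1])<50); A=np.c_[k[j]/1000,np.ones(j.sum())]; print('  plane',np.linalg.lstsq(A,z[j],rcond=None)[0].round(4))
    r=cv2.minAreaRect(k[(m&mm)].astype(np.float32)); print('  yaw',round(r[2],2))
go(kw(0,0,.2),69.55)
cv2.imwrite('pics/w2.png',load('wrist')['pixels'][:,:,::-1])
E
```

```text
t: 8.27
eef_pos: [0.5589, -0.1363, 0.1963]
tool_rot: [0.002, 0.177, 0.984, 0.0]
contact_force: [-0.1, -0.1, -0.3]
gripper_width: 0.398
grasp_force: 0.0
scene lid x (np.float64(0.2), np.float64(159.6)) y (np.float64(-0.6), np.float64(122.8))
  plane [0.0004 0.0004 0.0901]
  yaw 0.5
side lid x (np.float64(-0.5), np.float64(158.4)) y (np.float64(0.2), np.float64(121.9))
  plane [-0.0007  0.0028  0.0918]
  yaw 89.68
wrist lid x (np.float64(-1.0), np.float64(155.6)) y (np.float64(-2.4), np.float64(118.6))
  plane [-0.0006 -0.0001  0.0891]
  yaw 0.02
TCP [ 0.5573 -0.1359  0.1937] shift [ 0.01  0.1  -0.63] spin 0.0 t 8.42 q7 1.47 tilt [-0.0021  0.0003]
```

View pics/w2.png

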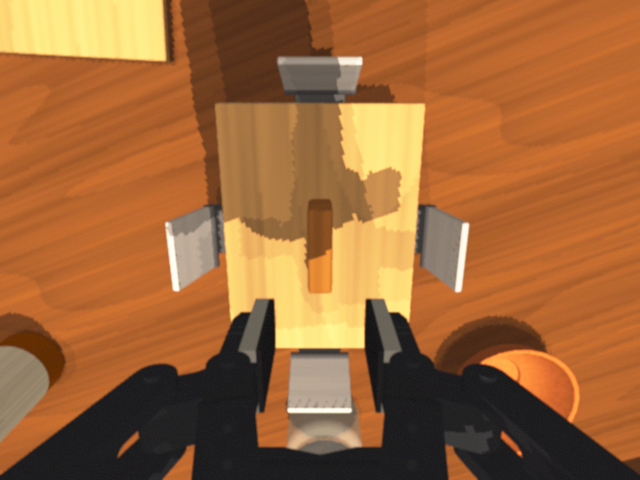

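The wrist view shows the lid square and level in the mouth: bar at (320,245), front clip at (320,75), back (320,380), right (195,248) and left (443,248), all still up. The front clip comes first.

```bash
python3 -c "
from h import *
go(kw(-.126,0,.2),69.55);go(kw(-.126,0,.119),69.55)"
```

```text
TCP [ 0.5573 -0.1359  0.1937] shift [12.61  0.1  -0.61] spin 0.0 t 8.42 q7 1.47 tilt [-0.0021  0.0003]
TCP [ 0.5573 -0.1359  0.1937] shift [12.59  0.1   7.49] spin 0.0 t 8.42 q7 1.47 tilt [-0.0021  0.0003]
```

```bash
python3 -m jog '[[4,0.1,-0.6,0],[8,0.1,-0.6,0],[12.6,0.1,-0.6,0],[12.6,0.1,0,0],[12.6,0.1,3,0],[12.6,0.1,6,0],[12.6,0.1,7.5,0],[12.6,0.1,7.5,0],[12.6,0.1,7.5,0],[12.6,0.1,7.5,0],[12.6,0.1,7.5,0],[12.6,0.1,7.5,0]]' 1 30
python3 -c "
from h import *
for r,h in((-13,31),(-1.6,29.7),(8.7,24.6),(16.6,16.2),(19.3,11.2),(21.2,8)): go(kw((r-88)/1e3,0,.088+.002+h/1e3),69.55)"
```

```text
t: 9.42
eef_pos: [0.4412, -0.0913, 0.1208]
tool_rot: [0.001, 0.178, 0.984, 0.0]
contact_force: [0.3, -0.8, 0.5]
gripper_width: -0.003
grasp_force: 0.0
TCP [ 0.4412 -0.0913  0.1208] shift [-2.32 -0.03 -0.02] spin 0.0 t 9.42 q7 1.4 tilt [0.002  0.0001]
TCP [ 0.4412 -0.0913  0.1208] shift [-3.46 -0.03  0.11] spin 0.0 t 9.42 q7 1.4 tilt [0.002  0.0001]
TCP [ 0.4412 -0.0913  0.1208] shift [-4.49 -0.03  0.62] spin 0.0 t 9.42 q7 1.4 tilt [0.002  0.0001]
TCP [ 0.4412 -0.0913  0.1208] shift [-5.28 -0.03  1.46] spin 0.0 t 9.42 q7 1.4 tilt [0.002  0.0001]
TCP [ 0.4412 -0.0913  0.1208] shift [-5.54 -0.03  1.97] spin 0.0 t 9.42 q7 1.4 tilt [0.002  0.0001]
TCP [ 0.4412 -0.0913  0.1208] shift [-5.73 -0.03  2.29] spin 0.0 t 9.42 q7 1.4 tilt [0.002  0.0001]
```

```bash
python3 -m jog '[[-0.8,0,0,0],[-1.6,0,0,0],[-2.3,0,0,0],[-2.9,0,0.05,0],[-3.5,0,0.15,0],[-4.0,0,0.4,0],[-4.5,0,0.7,0],[-4.9,0,1.1,0],[-5.3,0,1.5,0],[-5.5,0,1.9,0],[-5.7,0,2.2,0],[-5.7,0,2.3,0],[-5.7,0,2.3,0],[-5.7,0,2.3,0]]'
python3 -c "
from h import *
go(kw(-.066,0,.090),69.55); print(bot.get_obs()['contact_force'])"
```

```text
t: 10.58
eef_pos: [0.4939, -0.1112, 0.0965]
tool_rot: [0.0, 0.177, 0.984, -0.0]
contact_force: [-0.5, 0.1, 0.0]
gripper_width: 0.003
grasp_force: 0.2
TCP [ 0.4939 -0.1112  0.0965] shift [-0.19 -0.    0.65] spin 0.0 t 10.58 q7 1.47 tilt [ 0.     -0.0002]
[-0.48026131  0.13127732  0.04864918]
```

```bash
python3 -m jog '[[-0.1,0,0.1,0],[-0.1,0,0.2,0],[-0.1,0,0.3,0],[-0.1,0,0.4,0],[-0.1,0,0.4,0],[-0.1,0,0.4,0]]'
python3 - <<'E'
from h import *
c=cam('side'); cv2.imwrite('pics/side2.png',cv2.resize(c['pixels'][200:340,260:440],(770,600))[:,:,::-1])
E
```

```text
t: 11.08
eef_pos: [0.4947, -0.1116, 0.0928]
tool_rot: [0.0, 0.177, 0.984, 0.0]
contact_force: [-0.7, 0.7, 3.9]
gripper_width: -0.002
grasp_force: 2.1
```

View pics/side2.png

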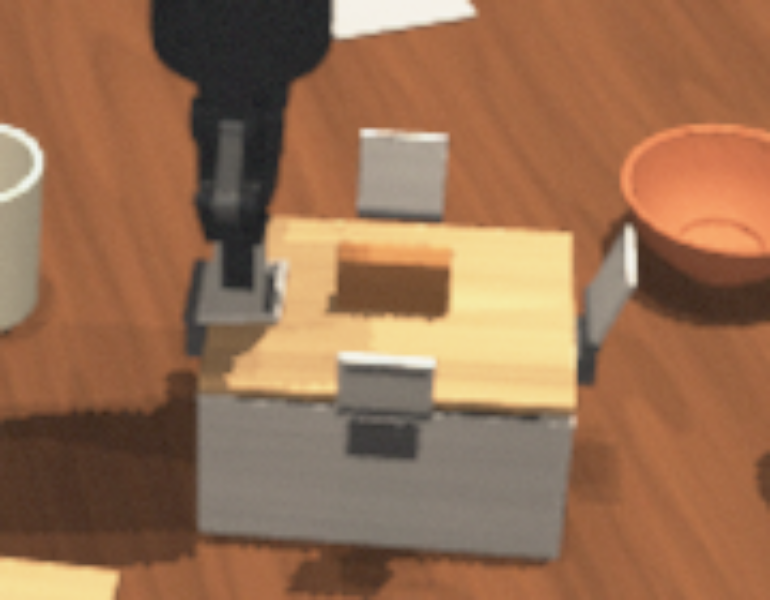

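The front clip lies nearly flat under the fingertips at (240,290), and the other three are up. I'll press gradually.

```bash
python3 -m jog '[[0,0,0.07,0],[0,0,0.14,0],[0,0,0.2,0],[0,0,0.2,0],[0,0,0.2,0]]'
```

```text
t: 11.55
eef_pos: [0.495, -0.1117, 0.091]
tool_rot: [0.0, 0.178, 0.984, 0.0]
contact_force: [-1.9, -0.6, 5.4]
gripper_width: -0.002
grasp_force: 2.9
```

```bash
python3 -m jog '[[0,0,0.04,0],[0,0,0.08,0],[0,0,0.12,0],[0,0,0.12,0],[0,0,0.12,0]]'
```

```text
t: 11.97
eef_pos: [0.495, -0.1117, 0.0904]
tool_rot: [0.0, 0.178, 0.984, 0.0]
contact_force: [-3.3, -0.2, 12.9]
gripper_width: 0.002
grasp_force: 6.4
```

```bash
python3 -m jog '[[0,0,0.03,0],[0,0,0.05,0],[0,0,0.05,0],[0,0,0.05,0]]'
```

```text
t: 12.3
eef_pos: [0.4951, -0.1117, 0.0903]
tool_rot: [0.0, 0.178, 0.984, 0.0]
contact_force: [-4.3, 1.0, 16.7]
gripper_width: -0.003
grasp_force: 8.9
```

```bash
python3 -m jog '[[0,0,0.02,0],[0,0,0.04,0],[0,0,0.04,0],[0,0,0.04,0],[0,0,0.04,0],[0,0,0.04,0],[0,0,0.04,0],[0,0,0.04,0],[0,0,0.04,0]]'
```

```text
t: 13.05
eef_pos: [0.4951, -0.1116, 0.0902]
tool_rot: [0.0, 0.178, 0.984, 0.0]
contact_force: [-6.3, 1.2, 21.3]
gripper_width: 0.001
grasp_force: 10.8
```

```bash
python3 -m jog '[[0,0,-1,0],[0,0,-3,0],[0,0,-7,0],[0,0,-10,0],[-4,0,-10.5,0],[-8,0,-10.5,0],[-12,0,-10.5,0],[-16,0,-10.5,0],[-19.2,0,-10.5,0],[-19.2,0,-8,0],[-19.2,0,-5,0],[-19.2,0,-2.9,0],[-19.2,0,-2.9,0],[-19.2,0,-2.9,0],[-19.2,0,-2.9,0],[-19.2,0,-2.9,0]]'
python3 -c "
from h import *
for r,h in((-13,31),(8.7,26.6),(21.2,9),(23,4.5)): go(kw((88-r)/1e3,0,.088+h/1e3),69.55)"
```

```text
t: 14.38
eef_pos: [0.6759, -0.179, 0.1199]
tool_rot: [0.002, 0.178, 0.984, -0.0]
contact_force: [0.5, 0.3, 0.7]
gripper_width: 0.002
grasp_force: 0.0
TCP [ 0.6759 -0.179   0.1199] shift [ 2.53 -0.02  0.08] spin 0.0 t 14.38 q7 1.56 tilt [ 0.0032 -0.0006]
TCP [ 0.6759 -0.179   0.1199] shift [ 4.7  -0.02  0.51] spin 0.0 t 14.38 q7 1.56 tilt [ 0.0032 -0.0006]
TCP [ 0.6759 -0.179   0.1199] shift [ 5.95 -0.02  2.27] spin 0.0 t 14.38 q7 1.56 tilt [ 0.0032 -0.0006]
TCP [ 0.6759 -0.179   0.1199] shift [ 6.13 -0.02  2.72] spin 0.0 t 14.38 q7 1.56 tilt [ 0.0032 -0.0006]
```

```bash
python3 -m jog '[[0.8,0,0,0],[1.6,0,0,0],[2.4,0,0,0],[3.1,0,0.05,0],[3.7,0,0.15,0],[4.2,0,0.4,0],[4.7,0,0.6,0],[5.1,0,1.0,0],[5.5,0,1.4,0],[5.75,0,1.8,0],[5.9,0,2.1,0],[6.0,0,2.3,0],[6.0,0,2.5,0],[6.0,0,2.6,0],[6.0,0,2.6,0],[6.0,0,2.6,0]]'
python3 -c "
from h import *
go(kw(.066,0,.090),69.55)"
```

```text
t: 15.72
eef_pos: [0.6178, -0.1574, 0.0912]
tool_rot: [-0.001, 0.177, 0.984, 0.0]
contact_force: [1.4, 0.7, 3.0]
gripper_width: -0.002
grasp_force: 1.3
TCP [ 0.6178 -0.1574  0.0912] shift [-0.16 -0.01  0.12] spin 0.0 t 15.72 q7 1.55 tilt [-0.0015  0.0005]
```

```bash
python3 -m jog '[[-0.05,0,0.05,0],[-0.05,0,0.1,0],[-0.05,0,0.15,0],[-0.05,0,0.15,0],[-0.05,0,0.15,0]]'
```

```text
t: 16.13
eef_pos: [0.6178, -0.1574, 0.0902]
tool_rot: [-0.001, 0.177, 0.984, 0.0]
contact_force: [-1.7, 0.5, 7.3]
gripper_width: -0.002
grasp_force: 3.9
```

```bash
python3 -m jog '[[0,0,0.04,0],[0,0,0.08,0],[0,0,0.12,0],[0,0,0.12,0],[0,0,0.12,0]]'
```

```text
t: 16.55
eef_pos: [0.6179, -0.1574, 0.0901]
tool_rot: [-0.001, 0.178, 0.984, 0.001]
contact_force: [-5.0, 1.8, 17.0]
gripper_width: -0.002
grasp_force: 8.1
```

```bash
python3 -m jog '[[0,0,0.02,0],[0,0,0.04,0],[0,0,0.04,0],[0,0,0.04,0],[0,0,0.04,0],[0,0,0.04,0],[0,0,0.04,0],[0,0,0.04,0],[0,0,0.04,0]]'
```

```text
t: 17.3
eef_pos: [0.6179, -0.1573, 0.0901]
tool_rot: [-0.001, 0.178, 0.984, 0.001]
contact_force: [-5.9, 2.4, 19.8]
gripper_width: 0.001
grasp_force: 9.6
```

```bash
python3 -m jog '[[0,0,-1,0],[0,0,-3,0],[0,0,-7,0],[0,0,-10.5,0],[2.2,3.6,-10.5,0],[4.4,7.2,-10.5,0],[6.4,10.8,-10.5,0],[6.4,10.8,-10.5,0],[6.4,10.8,-8,0],[6.4,10.8,-5,0],[6.4,10.8,-2.9,0],[6.4,10.8,-2.9,0],[6.4,10.8,-2.9,0],[6.4,10.8,-2.9,0],[6.4,10.8,-2.9,0]]'
python3 - <<'E'
from h import *
for y,h in((108,31),(49.5,4.5)): go(kw(0,y/1e3,.088+h/1e3),69.55)
for n in('side',):
    P=cloud(cam(n)).reshape(-1,3)
    c,s=np.cos(KY),np.sin(KY);d=P[:,:2]-K;k=np.c_[d@[c,s],d@[-s,c],P[:,2]]
    for nm,cx,cy in(('front',-60,0),('back',60,0)):
        m=(abs(k[:,0]*1e3-cx)<9)&(abs(k[:,1]*1e3-cy)<16)&(k[:,2]>.08); print(nm,m.sum(),np.median(k[m,2]).round(4))
    m=(abs(k[:,0])<.07)&(abs(k[:,1])<.05)&(abs(k[:,1])>.025)&(abs(k[:,0])>.03)&(k[:,2]>.08); A=np.c_[k[m,:2],np.ones(m.sum())]; print(np.linalg.lstsq(A,k[m,2],rcond=None)[0].round(4))
cv2.imwrite('pics/side3.png',cv2.resize(load('side')['pixels'][200:340,260:440],(770,600))[:,:,::-1])
E
```

```text
t: 18.55
eef_pos: [0.5977, -0.0345, 0.1192]
tool_rot: [0.001, 0.178, 0.984, 0.0]
contact_force: [0.1, -0.3, 0.6]
gripper_width: 0.001
grasp_force: 0.0
TCP [ 0.5977 -0.0345  0.1192] shift [ 0.25 -0.02  0.01] spin -0.0 t 18.55 q7 1.33 tilt [0.0022 0.0001]
TCP [ 0.5977 -0.0345  0.1192] shift [ 0.26 -5.87  2.66] spin -0.0 t 18.55 q7 1.33 tilt [0.0022 0.0001]
front 98 0.0935
back 103 0.0925
[-1.0788  1.6378  0.1407]
```

View pics/side3.png

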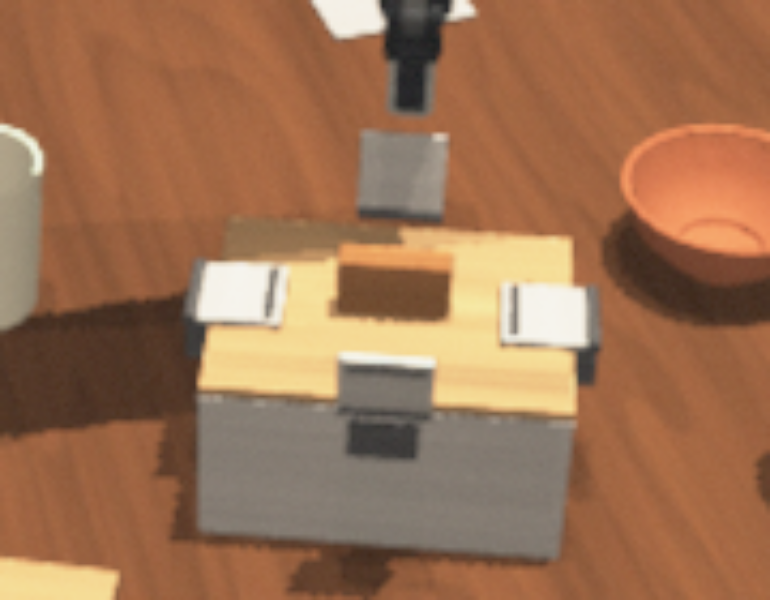

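Front at (240,290) and back at (550,315) are flat; left and right are still up. Left comes next.

```bash
python3 -m jog '[[0.2,-0.8,0,0],[0.2,-1.6,0,0],[0.2,-2.3,0,0],[0.2,-2.9,0.05,0],[0.2,-3.5,0.15,0],[0.2,-4.0,0.4,0],[0.2,-4.5,0.6,0],[0.2,-4.9,1.0,0],[0.2,-5.3,1.4,0],[0.2,-5.55,1.8,0],[0.2,-5.7,2.1,0],[0.2,-5.8,2.3,0],[0.2,-5.8,2.5,0],[0.2,-5.8,2.6,0],[0.2,-5.8,2.6,0],[0.2,-5.8,2.6,0]]'
python3 -c "
from h import *
go(kw(0,.0495,.090),69.55)"
```

```text
t: 19.93
eef_pos: [0.5743, -0.0888, 0.0914]
tool_rot: [-0.0, 0.178, 0.984, -0.0]
contact_force: [1.1, -2.2, 2.5]
gripper_width: 0.0
grasp_force: 1.7
TCP [ 0.5743 -0.0888  0.0914] shift [-0.05  0.03  0.14] spin -0.001 t 19.93 q7 1.43 tilt [-0.0004 -0.0008]
```

```bash
python3 -m jog '[[0,0,0.05,0],[0,0,0.1,0],[0,0,0.15,0],[0,0,0.2,0],[0,0,0.2,0],[0,0,0.2,0]]'
```

```text
t: 20.43
eef_pos: [0.5742, -0.0888, 0.0902]
tool_rot: [-0.0, 0.178, 0.984, -0.0]
contact_force: [-1.9, -2.9, 9.6]
gripper_width: -0.001
grasp_force: 4.9
```

```bash
python3 -m jog '[[0,0,0.04,0],[0,0,0.08,0],[0,0,0.11,0],[0,0,0.11,0],[0,0,0.11,0]]'
```

```text
t: 20.85
eef_pos: [0.5742, -0.0889, 0.0901]
tool_rot: [-0.0, 0.178, 0.984, -0.0]
contact_force: [-5.6, -2.3, 19.5]
gripper_width: -0.002
grasp_force: 9.6
```

```bash
python3 -m jog '[[0,0,0,0],[0,0,0,0],[0,0,0,0],[0,0,0,0],[0,0,0,0],[0,0,0,0],[0,0,0,0]]'; python3 -c "
from h import *
go(kw(0,-.108,.119),69.55)"
```

```text
t: 21.43
eef_pos: [0.5743, -0.0889, 0.0901]
tool_rot: [-0.0, 0.178, 0.984, -0.0]
contact_force: [-5.4, -2.7, 18.6]
gripper_width: 0.002
grasp_force: 9.6
TCP [ 0.5743 -0.0889  0.0901] shift [ -0.05 -15.71  -2.88] spin -0.001 t 21.43 q7 1.43 tilt [-0.0001 -0.0003]
```

```bash
python3 -m jog '[[0,0,-1,0],[0,0,-3,0],[0,0,-7,0],[0,0,-10.5,0],[0,-4,-10.5,0],[0,-8,-10.5,0],[0,-12,-10.5,0],[0,-15.7,-10.5,0],[0,-15.7,-10.5,0],[0,-15.7,-8,0],[0,-15.7,-5,0],[0,-15.7,-3,0],[0,-15.7,-3,0],[0,-15.7,-3,0],[0,-15.7,-3,0],[0,-15.7,-3,0]]'
python3 -c "
from h import *
go(kw(0,-.108,.119),69.55); go(kw(0,-.0495,.0925),69.55)"
```

```text
t: 22.77
eef_pos: [0.5206, -0.2352, 0.1199]
tool_rot: [0.001, 0.177, 0.984, -0.0]
contact_force: [-1.1, 0.1, -0.1]
gripper_width: 0.002
grasp_force: 0.0
TCP [ 0.5206 -0.2352  0.1199] shift [ 0.04 -0.13  0.09] spin 0.0 t 22.77 q7 1.72 tilt [ 0.0021 -0.0005]
TCP [ 0.5206 -0.2352  0.1199] shift [0.05 5.72 2.75] spin 0.0 t 22.77 q7 1.72 tilt [ 0.0021 -0.0005]
```

```bash
python3 -m jog '[[0,0.8,0,0],[0,1.6,0,0],[0,2.2,0,0],[0,2.8,0.05,0],[0,3.4,0.15,0],[0,3.9,0.4,0],[0,4.4,0.6,0],[0,4.8,1.0,0],[0,5.2,1.4,0],[0,5.45,1.8,0],[0,5.6,2.1,0],[0,5.7,2.3,0],[0,5.7,2.5,0],[0,5.7,2.6,0],[0,5.7,2.6,0],[0,5.7,2.6,0]]'
python3 -c "
from h import *
go(kw(0,-.0495,.090),69.55)"
```

```text
t: 24.1
eef_pos: [0.5401, -0.1813, 0.0928]
tool_rot: [0.0, 0.177, 0.984, 0.0]
contact_force: [2.7, 2.7, 4.3]
gripper_width: -0.001
grasp_force: 2.3
TCP [ 0.5401 -0.1813  0.0928] shift [-0.02 -0.    0.28] spin 0.0 t 24.1 q7 1.63 tilt [0.0007 0.0002]
```

```bash
python3 -m jog '[[0,0,0.07,0],[0,0,0.14,0],[0,0,0.2,0],[0,0,0.25,0],[0,0,0.25,0],[0,0,0.25,0]]'
```

```text
t: 24.6
eef_pos: [0.54, -0.1812, 0.0903]
tool_rot: [0.0, 0.177, 0.984, 0.0]
contact_force: [2.7, 1.7, 6.2]
gripper_width: -0.003
grasp_force: 3.1
```

```bash
python3 -m jog '[[0,0,0.04,0],[0,0,0.08,0],[0,0,0.12,0],[0,0,0.12,0],[0,0,0.12,0]]'
```

```text
t: 25.02
eef_pos: [0.54, -0.1812, 0.0901]
tool_rot: [0.0, 0.177, 0.984, 0.001]
contact_force: [-1.3, 3.9, 15.9]
gripper_width: -0.001
grasp_force: 7.8
```

```bash
python3 -m jog '[[0,0,0.02,0],[0,0,0.04,0],[0,0,0.04,0],[0,0,0.04,0],[0,0,0.04,0],[0,0,0.04,0],[0,0,0.04,0],[0,0,0.04,0],[0,0,0.04,0]]'
```

```text
t: 25.77
eef_pos: [0.5401, -0.1812, 0.0901]
tool_rot: [0.0, 0.177, 0.984, 0.001]
contact_force: [-2.6, 4.6, 18.6]
gripper_width: 0.002
grasp_force: 9.7
```

```bash
python3 -m jog '[[0,0,-1,0],[0,0,-3,0],[0,0,-7,0],[0,0,-11,0],[0,2,-14,0],[0,5,-16,0],[0,5,-16,0],[0,5,-16,0],[0,5,-16,0],[0,5,-16,0],[0,5,-16,0]]'
python3 - <<'E'
from h import *
P=cloud(cam('wrist')).reshape(-1,3)
c,s=np.cos(KY),np.sin(KY);d=P[:,:2]-K;k=np.c_[d@[c,s],d@[-s,c],P[:,2]]
for nm,cx,cy in(('front',-66,0),('back',66,0),('left',0,48),('right',0,-48)):
    m=(abs(k[:,0]*1e3-cx)<12)&(abs(k[:,1]*1e3-cy)<12)&(abs(k[:,2]-.09)<.02); q=k[m]
    if len(q)>20:
        A=np.c_[q[:,:2],np.ones(len(q))];l=np.linalg.lstsq(A,q[:,2],rcond=None)[0]; print(nm,len(q),np.median(q[:,2]).round(4),'slope',l[:2].round(3))
m=(abs(k[:,0])<.07)&(abs(k[:,1])<.05)&(abs(k[:,1])>.025)&(abs(k[:,0])>.03)&(abs(k[:,2]-.088)<.01); A=np.c_[k[m,:2],np.ones(m.sum())]; print('lid',np.linalg.lstsq(A,k[m,2],rcond=None)[0].round(4))
cv2.imwrite('pics/w4.png',load('wrist')['pixels'][:,:,::-1])
E
```

```text
t: 26.68
eef_pos: [0.5557, -0.1359, 0.2471]
tool_rot: [-0.001, 0.178, 0.984, -0.0]
contact_force: [-0.0, 0.4, -0.1]
gripper_width: -0.003
grasp_force: 0.0
front 1207 0.0902 slope [0.035 0.001]
back 435 0.0898 slope [-0.074  0.003]
left 995 0.0897 slope [-0.004 -0.002]
right 989 0.0897 slope [0.002 0.018]
lid [-0.0011  0.0001  0.0857]
```

View pics/w4.png

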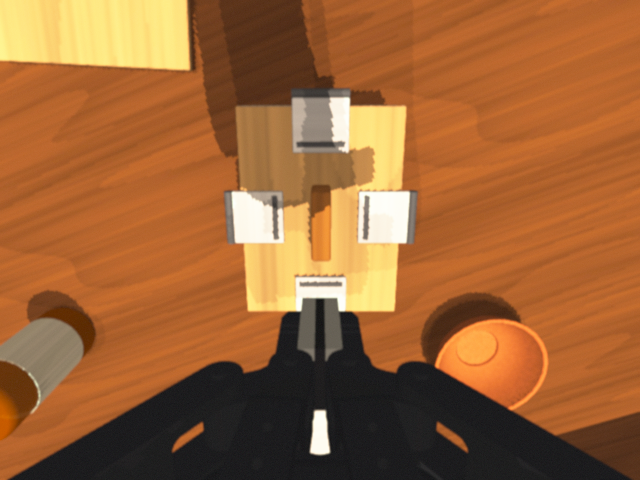

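All four clips are down and the lid sits at 0.0857. The back clip at (320,290) is partly hidden by the fingers, so I'll shift to measure it properly.

```bash
python3 -m jog '[[-3,0,0,0],[-6,0,0,0],[-8,0,0,0],[-8,0,0,0],[-8,0,0,0],[-8,0,0,0],[-8,0,0,0]]'
python3 - <<'E'
from h import *
c,s=np.cos(KY),np.sin(KY)
for n in('wrist','scene','side'):
    P=cloud(cam(n)).reshape(-1,3);d=P[:,:2]-K;k=np.c_[d@[c,s],d@[-s,c],P[:,2]]
    for nm,cx,cy in(('front',-66,0),('back',66,0),('left',0,48),('right',0,-48)):
        m=(abs(k[:,0]*1e3-cx)<13)&(abs(k[:,1]*1e3-cy)<13)&(abs(k[:,2]-.09)<.008); q=k[m]
        if len(q)>20:
            A=np.c_[q[:,:2],np.ones(len(q))];l=np.linalg.lstsq(A,q[:,2],rcond=None)[0]; print(n,nm,len(q),np.median(q[:,2]).round(4),'slope',l[:2].round(3))
E
```

```text
t: 27.32
eef_pos: [0.631, -0.1627, 0.2481]
tool_rot: [-0.001, 0.178, 0.984, 0.0]
contact_force: [-0.8, -0.8, -0.1]
gripper_width: -0.001
grasp_force: 0.0
wrist front 739 0.0905 slope [0.074 0.002]
wrist back 1194 0.0898 slope [-0.029 -0.003]
wrist left 1496 0.0897 slope [-0.001 -0.003]
wrist right 1493 0.0898 slope [0.001 0.019]
scene front 74 0.0911 slope [0.1   0.009]
scene back 90 0.0913 slope [-0.026  0.009]
scene left 83 0.0911 slope [ 0.009 -0.023]
scene right 77 0.0908 slope [0.05  0.016]
side front 120 0.0928 slope [0.04  0.011]
side back 116 0.092 slope [-0.033 -0.016]
side left 83 0.0926 slope [ 0.004 -0.03 ]
side right 134 0.0924 slope [0.028 0.019]
```

```bash
python3 -m jog '[[4,0,0,0],[8,0,0,0],[12,0,0,0],[13,0,0,0],[13,0,0,0],[13,0,0,0],[13,0,0,0],[13,0,0,0]]'
python3 - <<'E'
from h import *
c,s=np.cos(KY),np.sin(KY)
P=cloud(cam('wrist')).reshape(-1,3);d=P[:,:2]-K;k=np.c_[d@[c,s],d@[-s,c],P[:,2]]
q=k[(abs(k[:,1])<.015)&(abs(k[:,2]-.09)<.008)]
for a in range(-90,-40,4):
    m=(q[:,0]*1e3>a)&(q[:,0]*1e3<a+4); print(a+2,m.sum(),np.median(q[m,2]).round(4) if m.any() else '')
go(kw(-.066,0,.12),69.55)
E
```

```text
t: 28.13
eef_pos: [0.5115, -0.1177, 0.2486]
tool_rot: [0.001, 0.178, 0.984, -0.0]
contact_force: [-0.3, -0.2, -0.4]
gripper_width: -0.001
grasp_force: 0.0
-88 249 0.0908
-84 213 0.09
-80 238 0.0899
-76 216 0.09
-72 229 0.0901
-68 220 0.09
-64 212 0.0902
-60 221 0.0904
-56 210 0.0906
-52 201 0.091
-48 158 0.0906
-44 187 0.0857
-40 201 0.0856
TCP [ 0.5113 -0.1177  0.2485] shift [ 1.680e+00 -1.000e-02  1.284e+01] spin -0.0 t 28.18 q7 1.41 tilt [ 0.0006 -0.0006]
```

In the centred view the front clip's free edge is about 0.7 mm above flat (limit 2.4 mm). I'm handing in.

```bash
python3 -c "
from station import bot
print(bot.hand_in())"
```

```text
the job is handed in; nothing more can be done
None
```

The job is handed in at about 28 s: the lid is in the keeper's mouth and all four clips were folded in order, each bedded with about 20 N. The last wrist-camera check showed the lid and clips flat within limits; the hand-in gave no verdict.

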